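Blow off a pine block at the bench air station

TASK

Push the small pine offcut flat against the metal fence of the blow-off station, roughly centred in front of the nozzle. Pinch both release tabs of the air valve's knob, turn it counterclockwise (seen from above) all the way to its stop and let go so that both tabs latch out again. Only when the valve is latched open and the block is in place, press the canister's sprung nozzle cap fully down and let it come back up, leaving block and valve as they are and not disturbing the other things on the bench.

Things in the scene. Friction and masses are not known exactly. Their poses are not given: they have to be found in the camera images.
- duster: Fixed blow-off station: base plate 150 x 100 x 4 mm, upright fence at its front edge (110 long, 32 high, 6 thick), upright steel canister (64 across) with black cap, axis 95 mm behind the fence face. Origin: bench level, middle of the fence's front face; x back to the canister, y along the fence, z up. A thin spout reaches forward to x = 43 mm, 92 mm up; nothing stands over the front of the fence.
- pine_block: Loose small pine offcut, 35 x 91 x 36 mm (x, y, z), about 60 g, origin at the centre of its underside. Starts on the bench in front of the fence, its long side roughly along the fence (up to 0.2 rad off). Flat against the fence its centre lies 18 mm in front of the fence face.
- cap_top (a point): Centre of the top of the canister's black sprung cap (33 mm across, standing 22 mm above the canister), 140 mm above the bench.
- nozzle_cap (a joint): Travel of the cap: 0 up, 0.006 m fully down. Sprung: starts to move at 1.4 N, fully down at 5.6 N; comes up by itself.
- selector_grip (a point): On the axis of the air valve's knob, 68 mm above the bench, at the grip height. Fixed round aluminium valve: foot 88 mm across, top ring 48 mm high; black knob (33 mm across, top at 78 mm) between two upright grey ribbed tabs that turn with it. Axes turn too: z up, y through both tabs, x along the white mark. Tabs 22 mm wide, 52 to 80 mm above the bench, 65 mm over both when out, 47 mm pinched.
- selector (a joint): Angle of the valve's knob: 0 closed, 1.047 rad open at its stop, growing counterclockwise from above. Locked while the tabs are out (play 0.07 rad); turns easily when both are pinched at least 6 mm each (squeeze them together fully). Let go at 1.0 rad or more, the tabs spring out into a second pair of notches and lock it open.
- tab_a (a joint): Inward travel of the tab on the knob's +y side: 0 out (latched), 0.009 m fully pinched. Spring 3 N at the start, 7 N at the end. Let go between the two notches it stays about 0.005 m in.
- tab_b (a joint): The same for the tab on the -y side.
- sanding_block: Bystander: cork sanding block, 62 x 115 x 34 mm, loose on the bench.
- pencil: Bystander: green pencil, 136 mm long, 7 mm thick, loose on the bench along its y axis.
- pliers: Bystander: long-nose pliers with red grips, 178 mm long, loose on the bench.
Not all that is in view belongs to the job. What is shaped like the duster but green is not meant.

How it is judged:
By the outcome, as a careful person would: the job done as asked, in the order asked, and still so for the second after the job is handed in, with the robot touching nothing.
It also fails if it takes over 59 s, if anything falls off the work surface, if the arm or the gripper's body presses on something with over 40 N, if the wrist force passes 120 N, or if a joint passes its speed limit or range.

ROBOT

A 6-joint arm with a two-finger parallel gripper is mounted at the origin on a cart in front of the work surface, level with it; the furniture and walls round the work are solid. World frame = base frame: x ahead of the robot, y to its left, z up, the work surface at z = 0. Lengths are in m, angles in degrees, forces in N, time in s.
With the tool pointing down it reaches from about 0.35 to 0.875 m from the base axis. Payload 4.2 kg.
Tool frame: the origin (TCP) lies on the centre line of the jaws, within the pads' length; the fingertips stand 25 mm ahead of it and the grasp point (between the pads) lies 6 mm ahead of it; z points along the fingers, y is the line along which they close (so a half turn about z gives the same grasp; the last joint's range is limited). The gripper opens to 87 mm and grips with 3 to 60 N. Pads are 19 mm wide; open, the fingers measure 117 mm over their backs; the gripper's body (75 mm by 190 mm) begins 51 mm behind the grasp point.
Start: joints at [-53.079, 22.042, 0.453, 0, -68.411, -14.817], TCP at [0.235, -0.579, 0.218] pointing down, gripper open.
Joint ranges: [-179.83, 179.83], [-69.29, 118.12], [-61.27, 80.66], [-181.25, 117.63], [-171.15, -9.14], [-177.46, 177.46]. Speed limits (degrees/s): [159.86, 159.86, 180, 180, 180, 180].

INTERFACE

Orientations are given as a 3x3 rotation matrix whose columns are the frame's x, y, z axes.
In Python, from station import r gives the robot as it stands.
- The arm moves only by the tool move_arm, never from a script. Its argument "series" is a list of rows, each an object with "grip": the opening, from 0 (shut) to 1 (fully open); "xyz": the shift along the tool's x, y, z in mm, a list of three; "angular": the turn, a rotation vector about the tool's x, y, z in rad, a list of three. A call has 1 to 10 rows; each row is the pose to reach, as a shift and turn from the pose commanded when the call began, along the tool's axes at that moment; what a row does not reach only later rows make up. A row lasts 1/10 s, in which the tool goes at most 50 mm and 8.59 degrees, less where a joint would pass 70% of its speed; a pose out of reach is approached as far as the arm can. A call with a gripper value outside its range is refused whole. The fingers move at their own pace and stop on an object; the grip force is fixed at half the most. Time passes only in rows, so rows that repeat a pose let the fingers close. It gives the time, the measured TCP pose, the force, the opening and the grip force at its end, in the units of the state.
- r.sense(): the state, without advancing time (a new reading comes with each control period).
- r.capture(name): name is "scene" or "top" or "wrist"; returns a dict with "img" (420x560x3 uint8, red, green, blue), "camera_matrix" (3x3 intrinsics, pixels), "rvec" (rotation vector, rad) and "tvec" (3), from world to camera coordinates, as OpenCV has them; the wrist camera has in their place "hand_eye" (4x4, takes a point from camera to tool coordinates, whose origin is the TCP and whose axes are the flange's). Camera axes: x right, y down, z forward; pixel columns grow to the right and rows downward; lengths in m; the calibration is good to about 2 mm. The wrist camera is an equidistant fisheye: a pixel r from the principal point sees the ray r / f radians off the axis. A picture is of the moment at which its call begins: read the wrist's pose just before it. There is no depth.
- r.finish_job(): hands the job in; it is judged then, once.
The state is a dict: "time_s": time; "joints": joint angles; "joint_velocities": joint speeds; "effort": joint torques, N m; "tcp_pos": TCP position; "ee_rot": TCP orientation; "wrist_force": force on the tool from outside, world axes, zero at the start; "moment": the same for the moment, N m; "gripper_width": opening from 0.0 (shut) to 1.0 (fully open); "gripper_force": force on a finger pad.
Only numpy, scipy, OpenCV 4.12 (cv2) and the standard library are available. Lean on these libraries where they do the work, as an engineer would, in place of code of your own. Each camera call takes 0.05 s, during which the arm holds its last target. There are 200 camera calls.

## Working session

There is one attempt and no reset: what is moved stays moved. The work goes in short steps, Python scripts to look and compute and a tool call to move; the robot and the scene stay as the last step left them, time stands still between calls to the robot, and variables do not carry over. Pictures are saved under pics/ and viewed, at most 10 in all, crops included, and the job is handed in when it is done.

Besides the shell and the picture viewer there is one more tool, called after "Call:" by a JSON object that holds its "name" and its "arguments", one argument or row to a line. move_arm: Moves the arm, as the interface text tells. Its arguments: {"type":"object","properties":{"series":{"type":"array"}},"required":["series"]}

```bash
mkdir -p pics
cat > h.py <<'E'
import numpy as np, cv2
from station import r
def cap(n,f):
    c=r.capture(n); cv2.imwrite('pics/'+f,c['img'][:,:,::-1]); np.savez('pics/'+f+'.npz',**{k:v for k,v in c.items()}); return c
def px(f,u,v,z):
    c=np.load('pics/'+f+'.npz'); R=cv2.Rodrigues(c['rvec'])[0]; t=c['tvec'].ravel()
    d=R.T@np.linalg.inv(c['camera_matrix'])@[u,v,1]; o=-R.T@t
    return o+d*(z-o[2])/d[2]
def proj(f,P):
    c=np.load('pics/'+f+'.npz'); return cv2.projectPoints(np.array(P,float).reshape(-1,3),c['rvec'],c['tvec'],c['camera_matrix'],None)[0].reshape(-1,2)
E
python3 - <<'E'
from h import *
cap('scene','s0.png');cap('top','t0.png')
a=cv2.imread('pics/s0.png');print(r.sense())
E
```

```text
{'time_s': 0.1, 'joints': array([-5.30781206e+01,  2.20897791e+01,  3.86985551e-01, -2.24327047e-02,
       -6.84106588e+01, -1.48150719e+01]), 'joint_velocities': array([-0.02049837, -0.10579431,  0.15512192,  0.08205632, -0.07789201,
       -0.02354592]), 'effort': array([-2.90934877e-04, -3.91691780e+01,  1.87933856e+01,  4.23194200e+00,
        1.34366963e-02, -8.20145692e-05]), 'tcp_pos': array([ 0.23499354, -0.57855609,  0.21653614]), 'ee_rot': array([[-9.26538196e-01, -3.76199634e-01, -8.98442857e-04],
       [-3.76200675e-01,  9.26536457e-01,  1.80169136e-03],
       [ 1.54644430e-04,  2.00733067e-03, -9.99997973e-01]]), 'wrist_force': array([ 0.34410105, -0.16588809,  0.1233318 ]), 'moment': array([-0.01887551,  0.00955028, -0.00949988]), 'gripper_force': 0.0, 'gripper_width': 1.000418845761073}
```

View pics/s0.png

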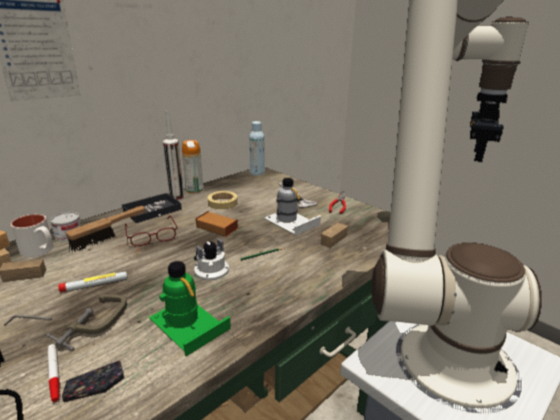

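View pics/t0.png

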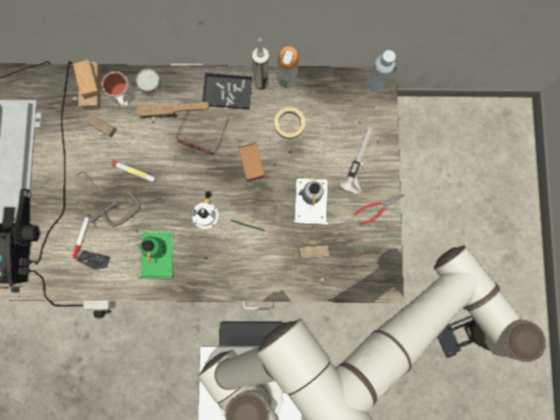

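Scene: the duster is the white plate at top (311,200), and the green look‑alike at (155,255) is not meant. The pine block could be (314,251), the offcut at (101,125) or the cork block at (251,162). The one in front of the fence, (314,251), fits the description. The valve is at (205,215), the pencil at (247,225) and the pliers at (372,212). A close crop will check this.

Run:
```python
from h import *
a=cv2.imread('pics/t0.png')[170:270,180:340]
cv2.imwrite('pics/t0c.png',cv2.resize(a,None,fx=5,fy=5,interpolation=cv2.INTER_CUBIC))
for n,u,v,z in [('block',314,251,.036),('cap',314,188,.14),('valve',204,213,.078),('valvefoot',205,215,0),('plate',311,200,.004)]: print(n,px('t0.png',u,v,z))
```

```text
block [ 0.45346066 -0.19757506  0.036     ]
cap [ 0.63668438 -0.18945191  0.14      ]
valve [0.56687856 0.14905916 0.078     ]
valvefoot [0.57151365 0.1562642  0.        ]
plate [ 0.62331363 -0.19146566  0.004     ]
```

View pics/t0c.png

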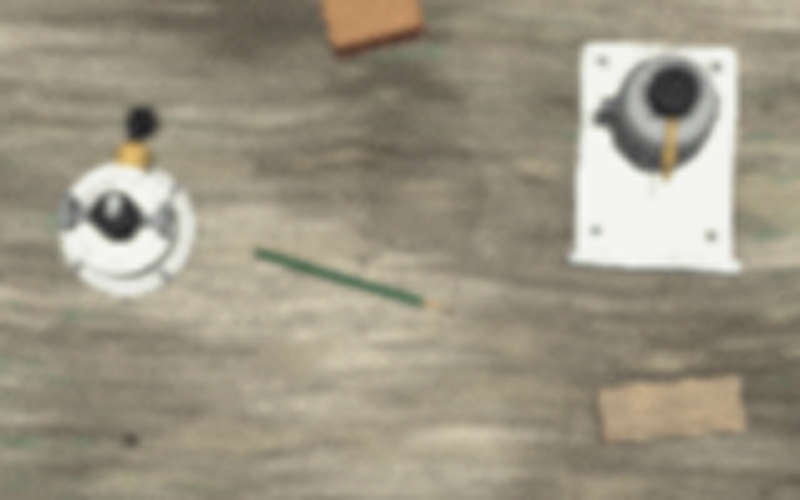

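The crop shows the duster fence's top edge from (570,262) to (740,268), the cap at (672,90), and the spout tip at (667,180). The pine block's corners are (600,390), (743,378), (745,430) and (605,440). The valve knob is at (116,215) with tabs at (68,214) and (165,220).

Run:
```python
from h import *
def q(n,u,v,z):
    p=px('t0.png',180+(u-2)/5,170+(v-2)/5,z)*1000; print(n,p.round(1)); return p
a=q('fL',570,262,.032);b=q('fR',740,268,.032);print('len',np.linalg.norm(a-b),'yaw of y axis',np.degrees(np.arctan2(-(a-b)[0],(a-b)[1])))
a=q('pBL',583,43,.004);b=q('pBR',737,47,.004);print(np.linalg.norm(a-b))
q('cap',672,88,.14);q('spout',667,180,.092)
c=[q('blk',*p,.036) for p in [(600,390),(743,378),(745,430),(605,440)]];print(np.mean(c,0))
for d in (c[0]-c[1],c[3]-c[2]):print(np.degrees(np.arctan2(-d[0],d[1])),np.linalg.norm(d))
q('knob',116,215,.078);a=q('tL',68,214,.08);b=q('tR',165,220,.08);print(np.linalg.norm(a-b),np.degrees(np.arctan2(-(a-b)[0],(a-b)[1])))
q('foot',126,230,.0)
q('pencil',260,252,.0);q('pencil',435,305,.0)
```

```text
fL [ 546.4 -132.9   32. ]
fR [ 543.3 -242.2   32. ]
len 109.3121649189834 yaw of y axis -1.631557879136664
pBL [ 696.2 -142.8    4. ]
pBR [ 694.3 -244.8    4. ]
102.10290550128289
cap [ 639.1 -189.5  140. ]
spout [ 590.5 -190.3   92. ]
blk [ 464.  -151.8   36. ]
blk [ 472.2 -242.9   36. ]
blk [ 439.2 -243.9   36. ]
blk [ 432.3 -154.9   36. ]
[ 451.90472888 -198.38463764   36.        ]
5.172897585168336 91.47867604834198
4.44121094670121 89.19312573717522
knob [568.1 152.8  78. ]
tL [568.2 182.5  80. ]
tR [564.9 122.   80. ]
60.59658798590068 -3.162231214346812
foot [569.5 156.9   0. ]
pencil [555.6  68.8   0. ]
pencil [521.5 -46.1   0. ]
```

```bash
cat >> h.py <<'E'
from scipy.spatial.transform import Rotation as Rt
def go(*targets):
    s=r.sense();R=s['ee_rot'];p=s['tcp_pos']
    print('t',s['time_s'],'tcp',(p*1000).round(1),'F',s['wrist_force'].round(1),'w',round(s['gripper_width'],3),'j',s['joints'].round(0))
    for x,y,z,yaw in targets:
        a=np.radians(yaw);c,n=np.cos(a),np.sin(a)
        T=np.array([[-c,-n,0],[-n,c,0],[0,0,-1]])
        print('xyz',(R.T@(np.array([x,y,z])-p*1000)).round(1),'ang',Rt.from_matrix(R.T@T).as_rotvec().round(3))
E
python3 -c "
from h import *
go((393,-197,150,-1.6),(393,-197,35,-1.6))"
```

```text
t 0.1 tcp [ 235.  -578.6  216.5] F [ 0.3 -0.2  0.1] w 1.0 j [-53.  22.   0.  -0. -68. -15.]
xyz [-290.   294.    67.1] ang [ 0.002 -0.001  0.414]
xyz [-290.   293.7  182.1] ang [ 0.002 -0.001  0.414]
```

Call:
{"name": "move_arm", "arguments": {
  "series": [
    {"grip":0.5,"xyz":[-290,294,67],"angular":[0,0,0.414]},
    {"grip":0.5,"xyz":[-290,294,67],"angular":[0,0,0.414]},
    {"grip":0.5,"xyz":[-290,294,67],"angular":[0,0,0.414]},
    {"grip":0.5,"xyz":[-290,294,67],"angular":[0,0,0.414]},
    {"grip":0.5,"xyz":[-290,294,67],"angular":[0,0,0.414]},
    {"grip":0.5,"xyz":[-290,294,67],"angular":[0,0,0.414]},
    {"grip":0.5,"xyz":[-290,294,67],"angular":[0,0,0.414]},
    {"grip":0.5,"xyz":[-290,294,67],"angular":[0,0,0.414]},
    {"grip":0.5,"xyz":[-290,294,67],"angular":[0,0,0.414]},
    {"grip":0.5,"xyz":[-290,294,67],"angular":[0,0,0.414]}
  ]
}}

```text
time_s: 1.1
tcp_pos: [0.3936, -0.1952, 0.15]
ee_rot: [[-1.0, 0.024, -0.001], [0.024, 1.0, 0.0], [0.001, 0.0, -1.0]]
wrist_force: [-0.1, -0.0, -0.1]
gripper_width: 0.504
gripper_force: 0.0
```

```bash
python3 -c "
from h import *
go((393,-197,35,-1.6))"
```

```text
t 1.1 tcp [ 393.6 -195.2  150. ] F [-0.1 -0.  -0.1] w 0.504 j [ -5.   8. -30.  -0. -52. -86.]
xyz [  0.4  -1.8 115. ] ang [ 0.    -0.001  0.004]
```

Call:
{"name": "move_arm", "arguments": {
  "series": [
    {"grip":0.5,"xyz":[0,-2,40],"angular":[0,0,0.004]},
    {"grip":0.5,"xyz":[0,-2,80],"angular":[0,0,0.004]},
    {"grip":0.5,"xyz":[0,-2,115],"angular":[0,0,0.004]},
    {"grip":0.5,"xyz":[0,-2,115],"angular":[0,0,0.004]},
    {"grip":0.5,"xyz":[-15,-2,115],"angular":[0,0,0.004]},
    {"grip":0.5,"xyz":[-30,0,115],"angular":[0,0,0.004]},
    {"grip":0.5,"xyz":[-42,2,115],"angular":[0,0,0.004]},
    {"grip":0.5,"xyz":[-54,4,115],"angular":[0,0,0.004]},
    {"grip":0.5,"xyz":[-66,6,115],"angular":[0,0,0.004]},
    {"grip":0.5,"xyz":[-78,8,115],"angular":[0,0,0.004]}
  ]
}}

```text
time_s: 2.1
tcp_pos: [0.4724, -0.1917, 0.036]
ee_rot: [[-0.999, 0.032, 0.001], [0.032, 0.999, -0.0], [-0.001, -0.0, -1.0]]
wrist_force: [-0.5, -0.4, 0.2]
gripper_width: 0.499
gripper_force: 0.0
```

```bash
python3 -c "
from h import *
go((500,-187,35,-1.6))
cap('top','t1.png')
a=cv2.imread('pics/t1.png')[170:270,260:360]
cv2.imwrite('pics/t1c.png',cv2.resize(a,None,fx=5,fy=5,interpolation=cv2.INTER_CUBIC))"
```

```text
t 2.1 tcp [ 472.4 -191.7   36. ] F [-0.5 -0.4  0.2] w 0.499 j [ -4.  23. -29.   0. -38. -88.]
xyz [-27.4   5.5   1. ] ang [-0.     0.001 -0.004]
```

View pics/t1c.png

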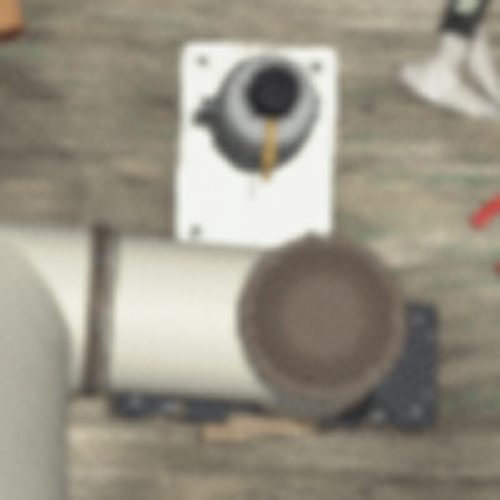

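The top view shows an edge of the block at crop (205–310,430), which is about where it started, with the rest hidden by the arm. I need the other cameras.

```bash
python3 -c "
from h import *
a=cap('wrist','w1.png')['img'];b=cap('scene','s1.png')['img']
print(proj('s1.png',[[.4724,-.1917,.011],[.452,-.198,.036]]),proj('t1.png',[[.4724,-.1917,.036],[.435,-.19,.036]]))
b=cv2.resize(b[160:265,260:400],(560,420),interpolation=cv2.INTER_CUBIC)
cv2.imwrite('pics/c1.png',cv2.resize(np.vstack([a,b]),None,fx=.71,fy=.71)[:,:,::-1])"
```

```text
[[325.83308378 234.5911442 ]
 [333.24660299 228.8024349 ]] [[312.12201371 245.03322543]
 [311.64618112 256.80850714]]
```

View pics/c1.png

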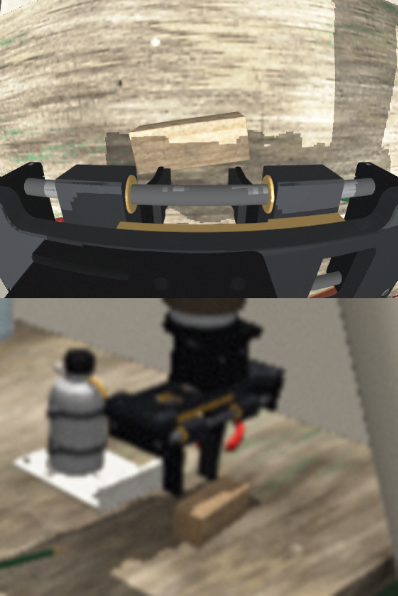

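```bash
python3 -c "
from h import *
for dy in(.03,-.03):
  for z in(.011,.036,.06):
    for x in(.4724,): print(dy,z,(proj('s1.png',[[x,-.192+dy,z]])-[260,160])*2.84+[0,298])
print((proj('s1.png',[[.434,-.153,.036],[.437,-.244,.036],[.468,-.152,.036],[.434,-.153,0]])-[260,160])*2.84+[0,298])
"
```

```text
0.03 0.011 [[168.41017898 519.53578905]]
0.03 0.036 [[169.80763512 497.99166959]]
0.03 0.06 [[171.17479108 476.91467813]]
-0.03 0.011 [[205.2945117  500.26065407]]
-0.03 0.036 [[206.99143543 479.22820197]]
-0.03 0.06 [[208.65055893 458.66426326]]
[[193.83023432 514.51576146]
 [247.21465087 484.00021904]
 [166.71972723 502.77071874]
 [191.43438405 546.00941349]]
```

The block is unmoved and the fingertips are past it, having gone over its top. They look higher than a 25 mm tip offset implies. I'll back off and feel for the bench.

Call:
{"name": "move_arm", "arguments": {
  "series": [
    {"grip":0.5,"xyz":[0,0,-45],"angular":[0,0,0]},
    {"grip":0.5,"xyz":[45,-5,-45],"angular":[0,0,0]},
    {"grip":0.5,"xyz":[79,-5,-45],"angular":[0,0,0]},
    {"grip":0.5,"xyz":[79,-5,-30],"angular":[0,0,0]},
    {"grip":0.5,"xyz":[79,-5,0],"angular":[0,0,0]},
    {"grip":0.5,"xyz":[79,-5,3],"angular":[0,0,0]},
    {"grip":0.5,"xyz":[79,-5,5],"angular":[0,0,0]},
    {"grip":0.5,"xyz":[79,-5,5],"angular":[0,0,0]}
  ]
}}

```text
time_s: 3.05
tcp_pos: [0.3927, -0.1942, 0.031]
ee_rot: [[-0.999, 0.032, 0.0], [0.032, 0.999, -0.0], [-0.0, -0.0, -1.0]]
wrist_force: [0.3, 0.5, 0.3]
gripper_width: 0.501
gripper_force: 0.0
```

```bash
python3 -c "
from h import *
go((393,-197,35,-1.6))
a=cap('wrist','w2.png')['img'];b=cap('scene','s2.png')['img']
x,y,z=r.sense()['tcp_pos']
for dy in(.03,-.03):
  for dz in(0,-.025): print(dy,dz,(proj('s2.png',[[x,y+dy,z+dz]])-[290,190])*8)
b=cv2.resize(b[190:260,290:385],None,fx=8,fy=8,interpolation=cv2.INTER_CUBIC)
cv2.imwrite('pics/c2.png',b[:,:,::-1])"
```

```text
t 3.05 tcp [ 392.7 -194.2   31. ] F [0.3 0.5 0.3] w 0.501 j [ -5.  18. -39.   0. -33. -87.]
xyz [-0.4 -2.7 -4. ] ang [-0.     0.    -0.004]
0.03 0 [[418.75294885 413.15923246]]
0.03 -0.025 [[412.84951117 475.56191639]]
-0.03 0 [[521.8584752 355.0815075]]
-0.03 -0.025 [[515.1573275  415.97644732]]
```

View pics/c2.png

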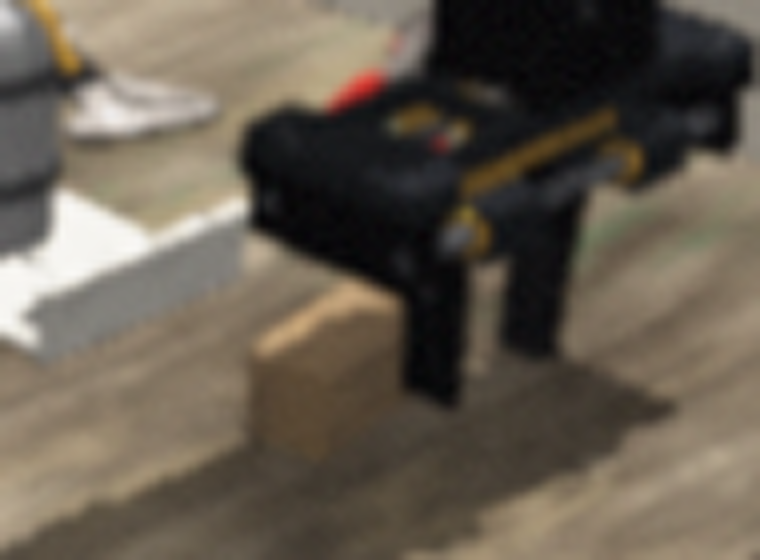

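Tips are at crop (440,405) and (540,355), right at the projected TCP height (419,413)/(522,355). So they really stand about 30 mm above the bench, not 6. I'll go down in small steps, watching the force.

Call:
{"name": "move_arm", "arguments": {
  "series": [
    {"grip":0.5,"xyz":[0,-2,3],"angular":[0,0,0]},
    {"grip":0.5,"xyz":[0,-2,6],"angular":[0,0,0]},
    {"grip":0.5,"xyz":[0,-2,8],"angular":[0,0,0]},
    {"grip":0.5,"xyz":[0,-2,8],"angular":[0,0,0]}
  ]
}}

```text
time_s: 3.55
tcp_pos: [0.392, -0.1962, 0.0222]
ee_rot: [[-0.999, 0.032, -0.001], [0.032, 0.999, 0.0], [0.001, 0.0, -1.0]]
wrist_force: [0.1, -0.2, -1.3]
gripper_width: 0.498
gripper_force: 0.0
```

Call:
{"name": "move_arm", "arguments": {
  "series": [
    {"grip":0.5,"xyz":[0,0,2],"angular":[0,0,0]},
    {"grip":0.5,"xyz":[0,0,4],"angular":[0,0,0]},
    {"grip":0.5,"xyz":[0,0,4],"angular":[0,0,0]}
  ]
}}

```text
time_s: 3.85
tcp_pos: [0.392, -0.1961, 0.0183]
ee_rot: [[-0.999, 0.032, -0.001], [0.032, 0.999, 0.0], [0.001, 0.0, -1.0]]
wrist_force: [-0.5, -0.4, 0.7]
gripper_width: 0.503
gripper_force: 0.0
```

Call:
{"name": "move_arm", "arguments": {
  "series": [
    {"grip":0.5,"xyz":[0,0,2],"angular":[0,0,0]},
    {"grip":0.5,"xyz":[0,0,4],"angular":[0,0,0]},
    {"grip":0.5,"xyz":[0,0,4],"angular":[0,0,0]}
  ]
}}

```text
time_s: 4.15
tcp_pos: [0.392, -0.1961, 0.0143]
ee_rot: [[-0.999, 0.032, -0.001], [0.032, 0.999, 0.0], [0.001, 0.0, -1.0]]
wrist_force: [0.5, -0.8, -0.4]
gripper_width: 0.503
gripper_force: 0.0
```

Call:
{"name": "move_arm", "arguments": {
  "series": [
    {"grip":0.5,"xyz":[0,0,3],"angular":[0,0,0]},
    {"grip":0.5,"xyz":[0,0,6],"angular":[0,0,0]},
    {"grip":0.5,"xyz":[0,0,8],"angular":[0,0,0]},
    {"grip":0.5,"xyz":[0,0,8],"angular":[0,0,0]}
  ]
}}

```text
time_s: 4.55
tcp_pos: [0.392, -0.1961, 0.0062]
ee_rot: [[-0.999, 0.032, -0.001], [0.032, 0.999, 0.0], [0.001, 0.0, -1.0]]
wrist_force: [0.3, -0.2, 0.1]
gripper_width: 0.502
gripper_force: 0.0
```

Call:
{"name": "move_arm", "arguments": {
  "series": [
    {"grip":0.5,"xyz":[0,0,2],"angular":[0,0,0]},
    {"grip":0.5,"xyz":[0,0,4],"angular":[0,0,0]},
    {"grip":0.5,"xyz":[0,0,4],"angular":[0,0,0]}
  ]
}}

```text
time_s: 4.85
tcp_pos: [0.3921, -0.1962, 0.0023]
ee_rot: [[-0.999, 0.032, -0.001], [0.032, 0.999, 0.0], [0.001, 0.0, -1.0]]
wrist_force: [-0.5, 0.4, 0.5]
gripper_width: 0.501
gripper_force: 0.0
```

Call:
{"name": "move_arm", "arguments": {
  "series": [
    {"grip":0.5,"xyz":[0,0,2],"angular":[0,0,0]},
    {"grip":0.5,"xyz":[0,0,3],"angular":[0,0,0]},
    {"grip":0.5,"xyz":[0,0,3],"angular":[0,0,0]}
  ]
}}

```text
time_s: 5.15
tcp_pos: [0.3922, -0.1962, -0.0006]
ee_rot: [[-0.999, 0.032, -0.0], [0.032, 0.999, 0.0], [0.0, 0.0, -1.0]]
wrist_force: [0.2, -0.6, 0.4]
gripper_width: 0.505
gripper_force: 0.0
```

Call:
{"name": "move_arm", "arguments": {
  "series": [
    {"grip":0.5,"xyz":[0,0,2],"angular":[0,0,0]},
    {"grip":0.5,"xyz":[0,0,3],"angular":[0,0,0]},
    {"grip":0.5,"xyz":[0,0,3],"angular":[0,0,0]}
  ]
}}

```text
time_s: 5.45
tcp_pos: [0.3922, -0.1961, -0.0036]
ee_rot: [[-0.999, 0.032, -0.0], [0.032, 0.999, 0.0], [0.0, 0.0, -1.0]]
wrist_force: [-0.8, -1.2, 0.6]
gripper_width: 0.502
gripper_force: 0.0
```

Call:
{"name": "move_arm", "arguments": {
  "series": [
    {"grip":0.5,"xyz":[0,0,1],"angular":[0,0,0]},
    {"grip":0.5,"xyz":[0,0,2],"angular":[0,0,0]},
    {"grip":0.5,"xyz":[0,0,2],"angular":[0,0,0]}
  ]
}}

```text
time_s: 5.75
tcp_pos: [0.3924, -0.1962, -0.0046]
ee_rot: [[-0.999, 0.032, 0.0], [0.032, 0.999, -0.0], [-0.0, -0.0, -1.0]]
wrist_force: [-1.7, 1.3, 10.0]
gripper_width: 0.498
gripper_force: 4.7
```

Bench contact comes at reading z = −4.4, so the tips are really 29 mm higher than the reading implies. From here on tip height = reading + 4.4 mm. Now I'll push with the tips about 10 mm up.

Call:
{"name": "move_arm", "arguments": {
  "series": [
    {"grip":0.5,"xyz":[0,0,-11],"angular":[0,0,-0.004]},
    {"grip":0.5,"xyz":[-15,0,-11],"angular":[0,0,-0.004]},
    {"grip":0.5,"xyz":[-28,1,-11],"angular":[0,0,-0.004]},
    {"grip":0.5,"xyz":[-38,2,-11],"angular":[0,0,-0.004]},
    {"grip":0.5,"xyz":[-48,4,-11],"angular":[0,0,-0.004]},
    {"grip":0.5,"xyz":[-58,5,-11],"angular":[0,0,-0.004]},
    {"grip":0.5,"xyz":[-68,6,-11],"angular":[0,0,-0.004]},
    {"grip":0.5,"xyz":[-78,8,-11],"angular":[0,0,-0.004]},
    {"grip":0.5,"xyz":[-88,9,-11],"angular":[0,0,-0.004]},
    {"grip":0.5,"xyz":[-94,10,-11],"angular":[0,0,-0.004]}
  ]
}}

```text
time_s: 6.75
tcp_pos: [0.4877, -0.1891, 0.0055]
ee_rot: [[-1.0, 0.028, 0.0], [0.028, 1.0, -0.0], [-0.0, -0.0, -1.0]]
wrist_force: [-1.5, 0.4, 0.0]
gripper_width: 0.497
gripper_force: 0.4
```

```bash
python3 -c "
from h import *
go((500,-187,6,-1.6))"
```

```text
t 6.75 tcp [ 487.7 -189.1    5.5] F [-1.5  0.4  0. ] w 0.497 j [ -3.  27. -28.   0. -35. -88.]
xyz [-12.2   2.5  -0.5] ang [-0.  0.  0.]
```

Call:
{"name": "move_arm", "arguments": {
  "series": [
    {"grip":0.5,"xyz":[-3,1,0],"angular":[0,0,0]},
    {"grip":0.5,"xyz":[-6,1,0],"angular":[0,0,0]},
    {"grip":0.5,"xyz":[-8,2,0],"angular":[0,0,0]},
    {"grip":0.5,"xyz":[-8,2,0],"angular":[0,0,0]}
  ]
}}

```text
time_s: 7.15
tcp_pos: [0.4948, -0.1874, 0.0056]
ee_rot: [[-1.0, 0.028, 0.0], [0.028, 1.0, -0.0], [-0.0, 0.0, -1.0]]
wrist_force: [-0.4, 0.6, 0.2]
gripper_width: 0.5
gripper_force: 0.0
```

Call:
{"name": "move_arm", "arguments": {
  "series": [
    {"grip":0.5,"xyz":[-2,0,0],"angular":[0,0,0]},
    {"grip":0.5,"xyz":[-4,0,0],"angular":[0,0,0]},
    {"grip":0.5,"xyz":[-4,0,0],"angular":[0,0,0]}
  ]
}}

```text
time_s: 7.45
tcp_pos: [0.4952, -0.1873, 0.0051]
ee_rot: [[-1.0, 0.03, -0.007], [0.03, 1.0, 0.001], [0.007, 0.001, -1.0]]
wrist_force: [-6.2, 0.8, 4.5]
gripper_width: 0.499
gripper_force: 3.0
```

Call:
{"name": "move_arm", "arguments": {
  "series": [
    {"grip":0.5,"xyz":[-2,0,0],"angular":[0,0,0]},
    {"grip":0.5,"xyz":[-2,0,0],"angular":[0,0,0]}
  ]
}}

```text
time_s: 7.65
tcp_pos: [0.4952, -0.1873, 0.0049]
ee_rot: [[-0.999, 0.031, -0.011], [0.031, 1.0, 0.002], [0.011, 0.001, -1.0]]
wrist_force: [-9.1, 1.4, 7.8]
gripper_width: 0.498
gripper_force: 4.5
```

Call:
{"name": "move_arm", "arguments": {
  "series": [
    {"grip":0.5,"xyz":[6,0,0],"angular":[0,0,0]},
    {"grip":0.5,"xyz":[50,0,-5],"angular":[0,0,0]},
    {"grip":0.5,"xyz":[70,0,-55],"angular":[0,0,0]},
    {"grip":1,"xyz":[60,50,-105],"angular":[0,0,0]},
    {"grip":1,"xyz":[50,100,-140],"angular":[0,0,0]},
    {"grip":1,"xyz":[40,150,-150],"angular":[0,0,0]},
    {"grip":1,"xyz":[30,200,-150],"angular":[0,0,0]}
  ]
}}

```text
time_s: 8.35
tcp_pos: [0.4707, -0.0182, 0.1534]
ee_rot: [[-1.0, 0.029, 0.008], [0.029, 1.0, 0.002], [-0.008, 0.002, -1.0]]
wrist_force: [1.5, -0.0, 0.2]
gripper_width: 0.777
gripper_force: 0.0
```

```bash
python3 -c "
from h import *
go((567,152,120,-3))
s=r.sense();np.savez('pics/pose3.npz',p=s['tcp_pos'],R=s['ee_rot'])
a=cap('wrist','w3.png')['img'];b=cap('top','t3.png')['img']
c=np.load('pics/w3.png.npz');print(c['camera_matrix'],c['hand_eye'])
b=cv2.resize(b[180:260,285:345],(420,560),interpolation=cv2.INTER_CUBIC)
b=cv2.copyMakeBorder(b,0,0,0,0,0)
a=cv2.resize(a,None,fx=.68,fy=.68); a=cv2.copyMakeBorder(a,0,560-a.shape[0],0,0,0)
cv2.imwrite('pics/c3.png',np.hstack([b,a])[:,:,::-1])"
```

```text
t 8.35 tcp [470.7 -18.2 153.4] F [ 1.5 -0.   0.2] w 0.777 j [  18.   10.  -26.    0.  -53. -109.]
xyz [-91.1 172.9  34.4] ang [0.002 0.008 0.024]
[[325.1922621    0.         280.65729588]
 [  0.         325.1922621  206.79840201]
 [  0.           0.           1.        ]] [[-3.72240516e-05 -9.68193548e-01 -2.50202421e-01  6.77979332e-02]
 [ 9.99999989e-01 -7.20953091e-05  1.30207221e-04  1.07506742e-03]
 [-1.44104212e-04 -2.50202414e-01  9.68193540e-01 -1.65922036e-01]
 [ 0.00000000e+00  0.00000000e+00  0.00000000e+00  1.00000000e+00]]
```

View pics/c3.png

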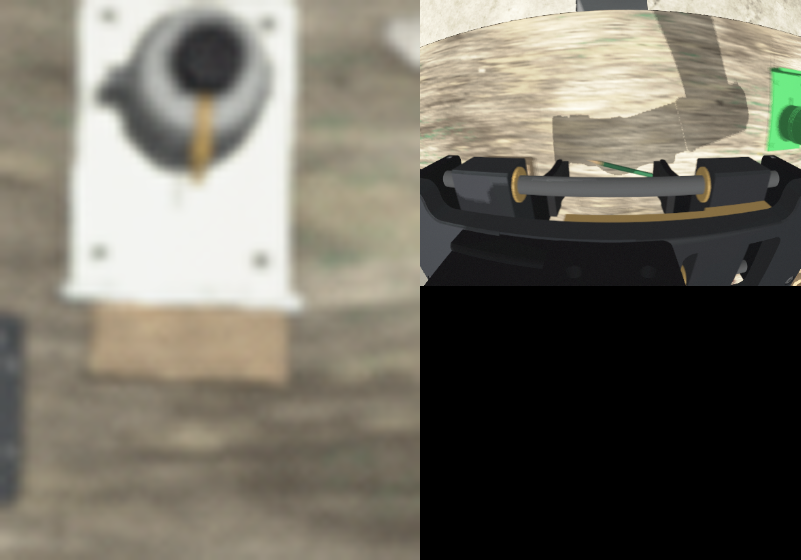

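The block now lies flat on the fence, crop (92–290, 305–380). The fence spans 65–300 and the spout is at 200, so it is centred to about 4 mm. Next is the valve.

Call:
{"name": "move_arm", "arguments": {
  "series": [
    {"grip":1,"xyz":[-91,173,45],"angular":[0,0,0.026]},
    {"grip":1,"xyz":[-91,173,45],"angular":[0,0,0.026]},
    {"grip":1,"xyz":[-91,173,45],"angular":[0,0,0.026]},
    {"grip":1,"xyz":[-91,173,45],"angular":[0,0,0.026]},
    {"grip":1,"xyz":[-91,173,45],"angular":[0,0,0.026]},
    {"grip":1,"xyz":[-91,173,45],"angular":[0,0,0.026]},
    {"grip":1,"xyz":[-91,173,45],"angular":[0,0,0.026]}
  ]
}}

```text
time_s: 9.15
tcp_pos: [0.5642, 0.1495, 0.1051]
ee_rot: [[-0.998, 0.055, -0.0], [0.055, 0.998, -0.0], [0.0, -0.0, -1.0]]
wrist_force: [-0.4, 0.0, 0.5]
gripper_width: 0.998
gripper_force: 0.0
```

```bash
python3 -c "
from h import *
go((567.5,152.5,48,-3.2))
b=cap('scene','s4.png')['img']
x,y,z=r.sense()['tcp_pos'];z+=.0044
u0,v0=170,195
for dy in(.051,-.051): print('tip',dy,(proj('s4.png',[[x,y+dy,z]])-[u0,v0])*8)
print('x+10mm',(proj('s4.png',[[x+.01,y,z]])-proj('s4.png',[[x,y,z]]))*8)
print('knob,tabs',(proj('s4.png',[[.5675,.1525,.078],[.566,.185,.08],[.569,.12,.08]])-[u0,v0])*8)
cv2.imwrite('pics/c4.png',cv2.resize(b[v0:v0+75,u0:u0+95],None,fx=8,fy=8,interpolation=cv2.INTER_CUBIC)[:,:,::-1])
print(px('t3.png',285+191/7,180+380/7,.036))"
```

```text
t 9.15 tcp [564.2 149.5 105.1] F [-0.4  0.   0.5] w 0.998 j [  31.   24.  -14.   -0.  -52. -124.]
xyz [-3.2  3.2 57.1] ang [-0.    -0.     0.001]
tip 0.051 [[180.26945444 356.05721627]]
tip -0.051 [[454.77352582 245.8186935 ]]
x+10mm [[-19.19538771 -11.38586475]]
knob,tabs [[313.69643275 389.17408842]
 [227.88913649 422.58854472]
 [395.01465194 346.24985601]]
[ 0.50675688 -0.19239731  0.036     ]
```

View pics/c4.png

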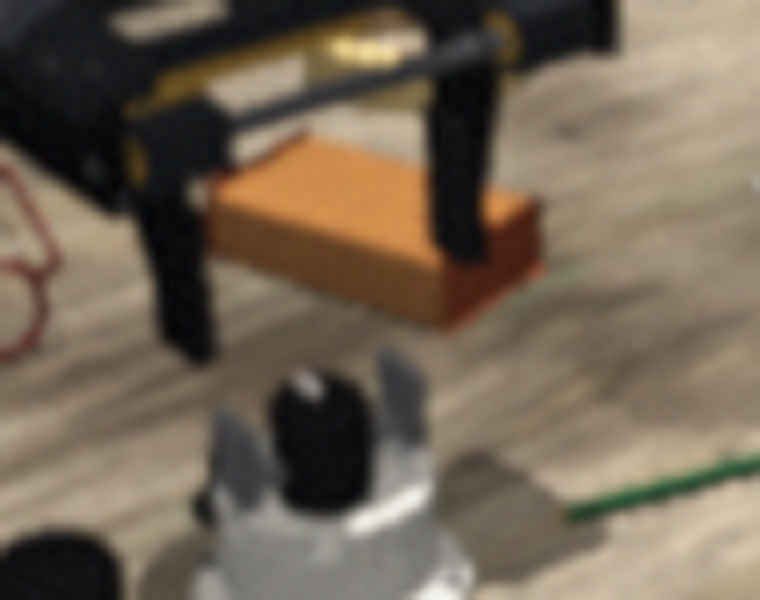

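Tips at crop (188,350) and (461,248) match the prediction to about 1 cm‑px, so the lateral offset is small. They straddle the tabs at (227,410) and (395,352), so I descend.

Call:
{"name": "move_arm", "arguments": {
  "series": [
    {"grip":1,"xyz":[-3,3,15],"angular":[0,0,0.03]},
    {"grip":1,"xyz":[-3,3,30],"angular":[0,0,0.03]},
    {"grip":1,"xyz":[-3,3,45],"angular":[0,0,0.03]},
    {"grip":1,"xyz":[-3,3,56],"angular":[0,0,0.03]},
    {"grip":1,"xyz":[-3,3,56],"angular":[0,0,0.03]}
  ]
}}

```text
time_s: 9.7
tcp_pos: [0.5666, 0.1519, 0.0483]
ee_rot: [[-0.996, 0.085, -0.002], [0.085, 0.996, -0.001], [0.002, -0.001, -1.0]]
wrist_force: [0.8, -0.4, -0.8]
gripper_width: 0.996
gripper_force: 0.0
```

Call:
{"name": "move_arm", "arguments": {
  "series": [
    {"grip":0.3,"xyz":[0,0,0],"angular":[0,0,0]},
    {"grip":0.3,"xyz":[0,0,0],"angular":[0,0,0]},
    {"grip":0.3,"xyz":[0,0,0],"angular":[0,0,0]},
    {"grip":0.3,"xyz":[0,0,0],"angular":[0,0,0]},
    {"grip":0.3,"xyz":[0,0,0],"angular":[0,0,0]},
    {"grip":0.3,"xyz":[0,0,0],"angular":[0,0,0]},
    {"grip":0.3,"xyz":[0,0,0],"angular":[0,0,0]},
    {"grip":0.3,"xyz":[0,0,0],"angular":[0,0,0]}
  ]
}}

```text
time_s: 10.5
tcp_pos: [0.5682, 0.1537, 0.0505]
ee_rot: [[-0.997, 0.083, 0.002], [0.083, 0.997, 0.001], [-0.001, 0.001, -1.0]]
wrist_force: [-2.2, 1.1, 6.6]
gripper_width: 0.507
gripper_force: 30.0
```

Call:
{"name": "move_arm", "arguments": {
  "series": [
    {"grip":0.3,"xyz":[0,0,0],"angular":[0,0,-0.1]},
    {"grip":0.3,"xyz":[0,0,0],"angular":[0,0,-0.21]},
    {"grip":0.3,"xyz":[0,0,0],"angular":[0,0,-0.32]},
    {"grip":0.3,"xyz":[0,0,0],"angular":[0,0,-0.43]},
    {"grip":0.3,"xyz":[0,0,0],"angular":[0,0,-0.54]},
    {"grip":0.3,"xyz":[0,0,0],"angular":[0,0,-0.65]},
    {"grip":0.3,"xyz":[0,0,0],"angular":[0,0,-0.76]},
    {"grip":0.3,"xyz":[0,0,0],"angular":[0,0,-0.87]},
    {"grip":0.3,"xyz":[0,0,0],"angular":[0,0,-0.96]},
    {"grip":0.3,"xyz":[0,0,0],"angular":[0,0,-0.96]}
  ]
}}

```text
time_s: 11.5
tcp_pos: [0.5677, 0.1547, 0.0505]
ee_rot: [[-0.639, -0.769, 0.001], [-0.769, 0.639, 0.002], [-0.002, 0.0, -1.0]]
wrist_force: [-3.5, 5.1, 6.7]
gripper_width: 0.503
gripper_force: 30.0
```

```bash
python3 -c "
from h import *
s=r.sense();print(s['moment'].round(2),s['wrist_force'],s['gripper_width'],s['joints'],np.degrees(np.arctan2(-s['ee_rot'][0,1],s['ee_rot'][1,1])))"
```

```text
[1.48 1.41 0.04] [-3.47270879  5.1332912   6.66560956] 0.5027449589222213 [ 30.96961491  28.11298495 -16.59655823  -0.09176992 -45.17696923
 -70.60709634] 50.29791941247859
```

Call:
{"name": "move_arm", "arguments": {
  "series": [
    {"grip":0.3,"xyz":[0,0,0],"angular":[0,0,-0.05]},
    {"grip":0.3,"xyz":[0,0,0],"angular":[0,0,-0.1]},
    {"grip":0.3,"xyz":[0,0,0],"angular":[0,0,-0.13]},
    {"grip":0.3,"xyz":[0,0,0],"angular":[0,0,-0.13]}
  ]
}}

```text
time_s: 11.9
tcp_pos: [0.5676, 0.1548, 0.0504]
ee_rot: [[-0.539, -0.842, 0.001], [-0.842, 0.539, 0.003], [-0.003, 0.001, -1.0]]
wrist_force: [-3.8, 4.7, 7.9]
gripper_width: 0.507
gripper_force: 30.0
```

```bash
python3 -c "
from h import *
s=r.sense();print(s['moment'].round(2),s['wrist_force'],s['gripper_width'],np.degrees(np.arctan2(-s['ee_rot'][0,1],s['ee_rot'][1,1])))"
```

```text
[ 1.51  1.39 -1.11] [-3.75274874  4.71526155  7.87563007] 0.5072679597989734 57.39689948997728
```

The −1.1 N m moment shows it is at the stop. Release there and rise.

Call:
{"name": "move_arm", "arguments": {
  "series": [
    {"grip":0.3,"xyz":[0,0,0],"angular":[0,0,-0.02]},
    {"grip":1,"xyz":[0,0,0],"angular":[0,0,-0.02]},
    {"grip":1,"xyz":[0,0,0],"angular":[0,0,-0.02]},
    {"grip":1,"xyz":[0,0,0],"angular":[0,0,-0.02]},
    {"grip":1,"xyz":[0,0,0],"angular":[0,0,-0.02]},
    {"grip":1,"xyz":[0,0,0],"angular":[0,0,-0.02]},
    {"grip":1,"xyz":[0,0,0],"angular":[0,0,-0.02]}
  ]
}}

```text
time_s: 12.6
tcp_pos: [0.5668, 0.1523, 0.0484]
ee_rot: [[-0.518, -0.855, -0.002], [-0.855, 0.518, -0.002], [0.003, 0.001, -1.0]]
wrist_force: [-0.7, 0.3, -0.2]
gripper_width: 0.952
gripper_force: 0.0
```

Call:
{"name": "move_arm", "arguments": {
  "series": [
    {"grip":1,"xyz":[0,0,-20],"angular":[0,0,0]},
    {"grip":1,"xyz":[0,0,-60],"angular":[0,0,0]},
    {"grip":1,"xyz":[0,0,-110],"angular":[0,0,0]},
    {"grip":1,"xyz":[0,0,-150],"angular":[0,0,0]},
    {"grip":0,"xyz":[80,0,-150],"angular":[0,0,0.13]},
    {"grip":0,"xyz":[120,-30,-150],"angular":[0,0,0.26]},
    {"grip":0,"xyz":[140,-80,-150],"angular":[0,0,0.39]},
    {"grip":0,"xyz":[160,-120,-150],"angular":[0,0,0.52]},
    {"grip":0,"xyz":[160,-120,-150],"angular":[0,0,0.52]}
  ]
}}

```text
time_s: 13.5
tcp_pos: [0.5877, -0.0497, 0.1987]
ee_rot: [[-0.877, -0.48, -0.001], [-0.48, 0.877, -0.001], [0.002, -0.0, -1.0]]
wrist_force: [-0.3, -0.0, -1.0]
gripper_width: 0.634
gripper_force: 0.0
```

```bash
python3 -c "
from h import *
go((639.5,-190,190,-1.6))
b=cap('scene','s5.png')['img'];t=cap('top','t5.png')['img']
u0,v0=180,220
f=lambda i:cv2.resize(i,(400,400),interpolation=cv2.INTER_CUBIC)
cv2.imwrite('pics/c5.png',np.hstack([f(b[230:290,180:240]),f(t[185:245,175:235])])[:,:,::-1])"
```

```text
t 13.5 tcp [587.7 -49.7 198.7] F [-0.3 -0.  -1. ] w 0.634 j [ 11.  19.  -6.   0. -64. -72.]
xyz [  21.8 -147.9    8.8] ang [-0.001 -0.002  0.528]
```

View pics/c5.png

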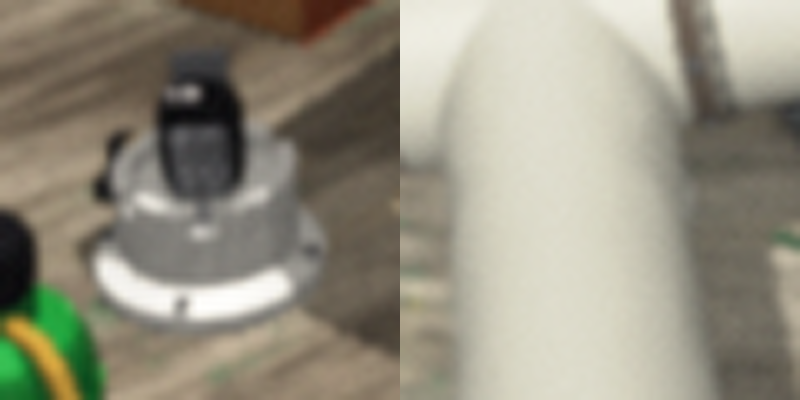

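```bash
python3 -c "
from h import *
for yaw in (54,57,60):
  a=np.radians(yaw)
  for rr in (.0325,.0275,.0235):
    d=np.array([-np.sin(a),np.cos(a),0])*rr;c=np.array([.5675,.153,.08])
    print(yaw,rr,((proj('s5.png',[c+d,c-d,c+d-[0,0,.028],c*[1,1,.975]])-[180,230])*400/60).round(0).tolist())
go((639.5,-190,190,-1.6))"
```

```text
54 0.0325 [[193.0, 132.0], [194.0, 44.0], [198.0, 198.0], [194.0, 91.0]]
54 0.0275 [[193.0, 125.0], [194.0, 51.0], [198.0, 190.0], [194.0, 91.0]]
54 0.0235 [[193.0, 119.0], [194.0, 56.0], [198.0, 185.0], [194.0, 91.0]]
57 0.0325 [[197.0, 132.0], [189.0, 45.0], [202.0, 197.0], [194.0, 91.0]]
57 0.0275 [[197.0, 125.0], [190.0, 51.0], [202.0, 190.0], [194.0, 91.0]]
57 0.0235 [[196.0, 119.0], [191.0, 56.0], [201.0, 184.0], [194.0, 91.0]]
60 0.0325 [[202.0, 131.0], [185.0, 45.0], [207.0, 197.0], [194.0, 91.0]]
60 0.0275 [[201.0, 124.0], [186.0, 51.0], [206.0, 190.0], [194.0, 91.0]]
60 0.0235 [[200.0, 119.0], [187.0, 56.0], [205.0, 184.0], [194.0, 91.0]]
t 13.6 tcp [587.4 -48.8 198.1] F [-0.6  0.2  0.5] w 0.542 j [ 11.  19.  -6.   0. -64. -72.]
xyz [  22.2 -148.9    8.1] ang [-0.    -0.002  0.53 ]
```

```bash
python3 -c "
from h import *
i=cv2.imread('pics/s5.png')
g=cv2.cvtColor(i,cv2.COLOR_BGR2GRAY)
for rr in range(234,263): print(rr, round((rr-230+.5)*400/60), g[rr,204:218])"
```

```text
234 30 [106 103  98  93  87  86  86  86  89  88  88  82  75  69]
235 37 [94 90 86 84 83 84 86 86 84 85 84 82 81 82]
236 43 [82 84 82 84 82 83 83 83 77 78 78 79 84 87]
237 50 [80 78 80 80 80 79 77 76 75 74 73 80 89 96]
238 57 [ 81  75  71  72  68  66  67  67  67  66  73  88  98 104]
239 63 [ 79  71  65  62  62  63  61  60  60  65  78  95 106 111]
240 70 [ 78  69  60  59  57  56  58  58  58  65  84 103 110 112]
241 77 [ 76  65  57  46  44  43  41  42  46  55  80 103 113 115]
242 83 [ 77  71  57  60  68  52  32  23  28  38  64  95 116 122]
243 90 [ 84  98  94 109 131 107  46  14  17  22  42  81 118 130]
244 97 [ 72  94  95 106 125 101  44  15  15  18  23  60 101 125]
245 103 [ 45  55  56  59  65  51  24  14  17  12  17  37  81 115]
246 110 [ 29  22  22  20  20  20  17  17  16  12  15  27  73 116]
247 117 [ 23  11  11  15  13  14  13  17  17  15  14  25  74 128]
248 123 [ 26  21  30  36  34  33  35  35  36  27  17  28  81 136]
249 130 [ 41  47  70  76  68  66  70  75  67  49  28  25  75 130]
250 137 [ 49  62  88  93  80  74  79  79  72  56  31  20  62 114]
251 143 [ 45  59  83  86  72  70  70  67  64  53  34  23  52 103]
252 150 [ 43  49  73  75  68  67  65  62  62  53  37  25  57 107]
253 157 [ 51  45  69  73  69  67  66  65  67  54  40  26  61 117]
254 163 [ 61  45  68  74  74  70  69  70  68  61  46  27  64 121]
255 170 [ 79  46  67  85  82  74  82  77  71  70  52  32  75 131]
256 177 [ 96  53  65  80  83  75  78  78  73  71  52  40  88 141]
257 183 [117  71  61  77  84  73  71  78  78  66  56  66 108 148]
258 190 [134  96  70  73  77  68  67  75  76  71  77 105 141 169]
259 197 [163 133  98  86  85  78  76  86  94  97 112 144 170 193]
260 203 [200 170 142 130 124 104  96 109 127 131 145 167 177 175]
261 210 [194 178 167 157 151 122 104 118 133 140 146 156 153 138]
262 217 [149 152 152 146 138 118 105 115 133 132 131 135 131 121]
```

Profile: the front tab runs from 125 (top inner edge) through about 132 to 198 (bottom). That matches "out", where the prediction is 132/197 (pinched part‑way would be 125/190). Yaw is about 55° against −5° at the start, so the valve is latched open. Now the cap.

Call:
{"name": "move_arm", "arguments": {
  "series": [
    {"grip":0,"xyz":[22,-149,0],"angular":[0,0,0.53]},
    {"grip":0,"xyz":[22,-149,0],"angular":[0,0,0.53]},
    {"grip":0,"xyz":[22,-149,0],"angular":[0,0,0.53]},
    {"grip":0,"xyz":[22,-149,0],"angular":[0,0,0.53]},
    {"grip":0,"xyz":[22,-149,0],"angular":[0,0,0.53]},
    {"grip":0,"xyz":[22,-149,0],"angular":[0,0,0.53]},
    {"grip":0,"xyz":[22,-149,20],"angular":[0,0,0.53]},
    {"grip":0,"xyz":[22,-149,40],"angular":[0,0,0.53]},
    {"grip":0,"xyz":[22,-149,40],"angular":[0,0,0.53]}
  ]
}}

```text
time_s: 14.5
tcp_pos: [0.638, -0.1847, 0.1564]
ee_rot: [[-1.0, 0.021, -0.006], [0.021, 1.0, 0.001], [0.006, 0.001, -1.0]]
wrist_force: [0.1, -0.1, 0.3]
gripper_width: 0.009
gripper_force: 0.0
```

```bash
python3 -c "
from h import *
go((639.5,-190,136,-1.6))
b=cap('scene','s6.png')['img'];t=cap('top','t6.png')['img']
x,y,z=r.sense()['tcp_pos']
print((proj('s6.png',[[x,y,z+.0044],[.6395,-.19,.14]])-[260,160])*400/80)
f=lambda i:cv2.resize(i,(400,400),interpolation=cv2.INTER_CUBIC)
cv2.imwrite('pics/c6.png',np.hstack([f(b[160:240,260:340]),f(t[185:245,175:235])])[:,:,::-1])"
```

```text
t 14.5 tcp [ 638.  -184.7  156.4] F [ 0.1 -0.1  0.3] w 0.009 j [ -2.  29.   2.  -0. -64. -89.]
xyz [-1.7 -5.3 20.4] ang [ 0.001 -0.006  0.007]
[[124.30226994  57.83991106]
 [129.34258443  93.85175894]]
```

View pics/c6.png

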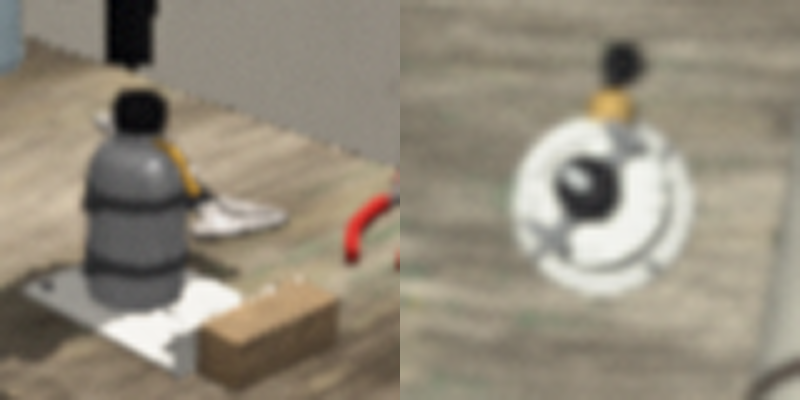

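The top view shows both tabs standing out at crop (625,140) and (550,235), about 58 mm between centres: open and latched. The fingertips are above the cap, which is at (140,93). Press.

Call:
{"name": "move_arm", "arguments": {
  "series": [
    {"grip":0,"xyz":[-2,-7,6],"angular":[0,0,0.007]},
    {"grip":0,"xyz":[-2,-7,14],"angular":[0,0,0.007]},
    {"grip":0,"xyz":[-2,-7,20],"angular":[0,0,0.007]},
    {"grip":0,"xyz":[-2,-7,23],"angular":[0,0,0.007]},
    {"grip":0,"xyz":[-2,-7,25],"angular":[0,0,0.007]},
    {"grip":0,"xyz":[-2,-7,25],"angular":[0,0,0.007]}
  ]
}}

```text
time_s: 15.2
tcp_pos: [0.6418, -0.1939, 0.1344]
ee_rot: [[-1.0, 0.031, -0.001], [0.031, 1.0, -0.0], [0.001, -0.0, -1.0]]
wrist_force: [-0.3, 0.0, 2.2]
gripper_width: 0.006
gripper_force: 1.1
```

Call:
{"name": "move_arm", "arguments": {
  "series": [
    {"grip":0,"xyz":[0,0,1],"angular":[0,0,0]},
    {"grip":0,"xyz":[0,0,2],"angular":[0,0,0]},
    {"grip":0,"xyz":[0,0,3],"angular":[0,0,0]},
    {"grip":0,"xyz":[0,0,3],"angular":[0,0,0]}
  ]
}}

```text
time_s: 15.6
tcp_pos: [0.6422, -0.194, 0.1316]
ee_rot: [[-1.0, 0.031, 0.0], [0.031, 1.0, -0.0], [-0.0, -0.0, -1.0]]
wrist_force: [-2.0, 0.3, 4.5]
gripper_width: 0.005
gripper_force: 2.0
```

Contact follows the spring as expected (2.2 N, then 4.5 N). I'll continue to the stop.

Call:
{"name": "move_arm", "arguments": {
  "series": [
    {"grip":0,"xyz":[0,0,1],"angular":[0,0,0]},
    {"grip":0,"xyz":[0,0,2],"angular":[0,0,0]},
    {"grip":0,"xyz":[0,0,3],"angular":[0,0,0]},
    {"grip":0,"xyz":[0,0,4],"angular":[0,0,0]},
    {"grip":0,"xyz":[0,0,4],"angular":[0,0,0]}
  ]
}}

```text
time_s: 16.1
tcp_pos: [0.6424, -0.1941, 0.1295]
ee_rot: [[-1.0, 0.031, 0.001], [0.031, 1.0, -0.001], [-0.001, -0.001, -1.0]]
wrist_force: [-4.7, 0.6, 10.3]
gripper_width: 0.009
gripper_force: 5.5
```

Bottomed: 10 N, 6 mm down. Hold briefly, then rise and retreat.

Call:
{"name": "move_arm", "arguments": {
  "series": [
    {"grip":0,"xyz":[0,0,0.5],"angular":[0,0,0]},
    {"grip":0,"xyz":[0,0,0.5],"angular":[0,0,0]},
    {"grip":0,"xyz":[0,0,-5],"angular":[0,0,0]},
    {"grip":0,"xyz":[0,0,-12],"angular":[0,0,0]},
    {"grip":0,"xyz":[0,0,-40],"angular":[0,0,0]},
    {"grip":0,"xyz":[0,0,-80],"angular":[0,0,0]},
    {"grip":0,"xyz":[50,0,-100],"angular":[0,0,0]},
    {"grip":0,"xyz":[100,0,-100],"angular":[0,0,0]},
    {"grip":0,"xyz":[100,0,-100],"angular":[0,0,0]},
    {"grip":0,"xyz":[100,0,-100],"angular":[0,0,0]}
  ]
}}

```text
time_s: 17.1
tcp_pos: [0.5414, -0.1906, 0.2275]
ee_rot: [[-1.0, 0.031, 0.001], [0.031, 1.0, 0.0], [-0.001, 0.0, -1.0]]
wrist_force: [0.8, -0.3, 0.8]
gripper_width: 0.011
gripper_force: 0.0
```

```bash
python3 -c "
from h import *
s=r.sense();print(s['tcp_pos'],s['wrist_force'],s['time_s'])
a=cap('scene','s7.png')['img'].astype(int);b=cv2.imread('pics/s6.png')[:,:,::-1].astype(int)
d=np.abs(a-b).max(2)>40
print('block/duster',d[195:240,260:335].sum(),'cap',d[174:195,280:296].sum(),'valve',d[230:290,180:240].sum())
print(r.finish_job())"
```

```text
[ 0.54139088 -0.1906171   0.22747727] [ 0.82340397 -0.3098734   0.81942499] 17.1
block/duster 912 cap 49 valve 259
the job is handed in; nothing more can be done
None
```

I handed the job in at 17 s: the block is flat on the fence about 4 mm off centre, the valve is turned to its stop with both tabs seen out, and the cap was then pressed fully down (10 N, about 6 mm) and released. My last before/after image check showed some pixel changes around the block and valve, probably arm shadow. I handed in without looking closer, so their final state and the cap's return were not confirmed after the press.

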